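Check a turned spindle pin on the go and no-go gap gauges

ROBOT

A 7-joint arm with a two-finger parallel gripper is mounted at the origin on a cart in front of the work surface, level with it; the furniture and walls round the work are solid. World frame = base frame: x ahead of the robot, y to its left, z up, the work surface at z = 0. Lengths are in mm, angles in rad, forces in N, time in s.
With the tool pointing down it reaches from about 425 to 1025 mm from the base axis. Payload 3.6 kg.
Tool frame: the origin (TCP) lies on the front face of the gripper's body, between the roots of the fingers; the fingertips stand 73 mm ahead of it and the grasp point (between the pads) lies 54 mm ahead of it; y points along the fingers, z is the direction in which the jaws open and shut, and the axes are right-handed (so a half turn about y gives the same grasp; the last joint's range is limited). The gripper opens to 85 mm and grips with 20 to 120 N. Pads are 22 mm wide; open, the fingers measure 114 mm over their backs; the gripper's body (76 mm by 85 mm) begins 54 mm behind the grasp point. The pads swing forward as they close: fully open they stand 13 mm farther back than shut.
Start: joints at [1.21, 0.591, 0.048, 1.609, -0.033, 0.943, -0.034], TCP at [191.147, -699.352, 303.902] pointing down, gripper open.
Joint ranges: [-2.69, 2.69], [-0.47, 2.24], [-1.27, 1.36], [0.19, 2.51], [-1.53, 4.68], [0.08, 2.07], [-3.09, 3.09]. Speed limits (rad/s): [2.57, 2.57, 3.14, 3.14, 3.14, 3.14, 3.14].

INTERFACE

Orientations are given as a unit quaternion [w, x, y, z].
In Python, from cell import * gives the robot as it stands.
- The arm moves only by the shell command python3 -m handwheel 'ROWS' [FORCE]. ROWS is JSON, a list of rows, each an object with "dp": the shift along the world's x, y, z in mm, a list of three; "turn": the turn about the world's z in degrees; "grip": the gripper's target within -1 to 1 (fully open at 1, half-way at 0, shut at -1). In form: [{"dp": [dx, dy, dz], "turn": turn, "grip": grip}, ...]. A call has 1 to 12 rows; each row shifts and turns the commanded pose from where the row before left it; what a row does not reach is not made up. A row lasts 1/10 s, in which the tool goes at most 50 mm and 8.59 degrees, less where a joint would pass 70% of its speed; a pose out of reach is approached as far as the arm can. A call with a gripper value outside its range is refused whole. The fingers move at their own pace and stop on an object; FORCE is the grip in N (left out, the last holds). Time passes only in rows, so rows that do not move let the fingers close. It gives the time, the measured TCP pose, the force and the opening at its end, in the units of the state.
- read_state(): the state, without advancing time (a new reading comes with each control period).
- grab_frame(name): name is "side" or "top"; returns a dict with "img" (480x640x3 uint8, blue, green, red), "vertical_fov" (degrees; the focal length in pixels is half the picture's height over the tangent of half this angle, whatever the lens; pixels are square), "cx", "cy" (the principal point, pixels), "R" (3x3) and "t" (3): a world point X has camera coordinates R X + t. Camera axes: x right, y down, z forward; pixel columns grow to the right and rows downward; lengths in mm; the calibration is good to about 2 mm. A picture is of the moment at which its call begins. There is no depth.
- job_done(): hands the job in, once; it reports no verdict.
Trained networks look in a picture, given as the dict that the camera call returned (one of the last four; its "shot" number tells which), for a name from the list of things; names that differ only in an ending like _2 or _b are one class to them, and where a whole thing is asked for, a point or a joint stands for the part that bears it (a point fixed in the world has none). Each returns a list of dicts, best first, with "score" (0 to 1); they miss things now and then, are a little off and sometimes report something else, mostly with a low value. They report only what shows in the picture. A call takes as long as a camera call. They do not tell look-alikes from the thing itself.
- search_frame(thing, picture): "xyz" ([x, y, z] in mm, in world coordinates, good to about 4 mm: the middle of the surface that is visible of it).
- regions_of(thing, picture): "mask" (480x640 bool, what is visible of it).
- pinpoint(thing, picture): "xyz" ([x, y, z] in mm, in world coordinates, good to about 4 mm: a listed point, or the origin of a listed thing).
The state is a dict: "time_s": time; "qpos": joint angles; "qvel": joint speeds; "tau": joint torques, N m; "position": TCP position; "eef_rot": TCP orientation; "contact_force": force on the tool from outside, world axes, zero at the start; "ft_torque": the same for the moment, N m; "width": opening from 0.0 (shut) to 1.0 (fully open).
Only numpy, scipy, OpenCV 4.12 (cv2) and the standard library are available. Lean on these libraries where they do the work, as an engineer would, in place of code of your own. Each camera call takes 0.05 s, during which the arm holds its last target. There are 200 camera calls.

TASK

Take the wooden spindle pin out of its stand and, keeping it upright, slide its round shaft through the go gauge from the flared mouth right out at the far side. Then try it in the no-go gauge: push it into the flared mouth until the jaws stop it, and hold it pressed there for about a second with a light push of about 10 N. Finally stand it in the empty hole of the stand, let go of it, and leave the other things alone; treat the gauges gently: the go gap needs no force, so follow it by feel and stay below 10 N there, and below 15 N on the no-go gauge.

Things in the scene. Friction and masses are not known exactly. Their poses are not given: they have to be found in the camera images.
- pin: loose turned wooden pin, 93 mm tall, 60 g: round shaft 18 mm in diameter from 0 to 65 mm up, then a square head 26 x 26 mm and 28 mm tall (65 to 93 mm) to hold it by. Origin at the centre of its foot, z up along the shaft, x and y square to the head's flat sides. At the start it stands upright in the stand's hole 0, its foot 28 mm below the stand's top
- go_gauge: go gauge: fixed grey base 124 x 92 x 6 mm; origin on the table under its middle. Two upright steel jaws, 10 to 42 mm above the table, plate between them at 11 mm. Gap along x, 20 mm wide from x = -8 to +20 mm, flared at 45 deg to 45 mm at x = -21. Enter at -x, push to +x, the pin's foot under 30 mm. The jaws stand on a cross slide clamped anywhere within 6 mm either side of y = 0: not told by this pose
- go_exit (a point): point at x = +20 mm, y = 0, z = 10 mm of the go gauge, same axes: the far end of the go gap, had its jaws been mid-way. The shaft is clear of the gap once the pin's axis is more than 9 mm beyond it along x. The go jaws are sprung sideways (y): they give 1 mm per 6 N, up to 6 mm, and return by themselves; along x they are rigid
- nogo_gauge: no-go gauge: fixed grey base 124 x 66 x 6 mm, origin and axes alike. Its jaws (10 to 42 mm up, plate between them at 13 mm) stand on a carriage clamped anywhere within 15 mm fore or aft of the base's middle; this pose does not tell where. Gap 14 mm wide at y = 0, flared at 45 deg to 39 mm; the mouth faces -x, push to +x. Pin's foot under 30 mm
- nogo_mid (a point): middle of the no-go gauge's base, 10 mm above the table, same axes. With the carriage mid-way the mouth begins at x = -21 mm and the jaws stop the pin with its axis near x = -14 mm; the carriage's place shifts both. At x = -55 mm the pin is always clear in front. The jaws are sprung along +x: they give 1 mm per 4 N, stop hard after 12 mm, and return by themselves
- stand: fixed wooden block 56 x 116 mm, 36 mm tall, origin at the centre of its underside, long side along its y. Two round holes 23 mm in diameter and 28 mm deep with small chamfers, at y = -29 mm (hole 0, where the pin starts) and y = +29 mm (hole 1, empty)
- stand_hole0 (a point): centre of the mouth of hole 0, at the stand's top face (z up)
- stand_hole1 (a point): centre of the mouth of hole 1, the empty hole, at the stand's top face (z up)
- calipers: bystander: thin grey bow calipers lying flat, 76 x 125 x 8 mm, origin underneath at the centre
- cork: bystander: cork sanding block 58 x 55 x 22 mm, origin underneath at the centre
- mallet: bystander: small wooden mallet lying down, 150 x 93 x 35 mm, origin underneath at the centre
Things that resemble listed ones, but are neither listed nor needed, are in the scene too. There is more than one size of the stand; the job needs the largest.

How it is judged (in metres and radians):
On the way, in this order (a step that is already met when the one before it is completed fails the run):
1. the pin is held upright in front of the go gauge's mouth (axis 20 to 70 mm before the gauge's middle), its foot between 8 and 30 mm above the table (x of pin in the frame of go_gauge between -0.07 and -0.02 m and y of pin in the frame of go_gauge between -0.02 and 0.02 m and z of pin in the frame of go_gauge between 0.008 and 0.03 m and angle between pin's own z axis and vertical below 0.15 rad).
2. the pin's shaft is between the go jaws (axis within 6 mm of the gauge's x = +6 mm), upright and low (x of pin in the frame of go_gauge between 0 and 0.012 m and y of pin in the frame of go_gauge between -0.012 and 0.012 m and z of pin in the frame of go_gauge between 0.008 and 0.03 m and angle between pin's own z axis and vertical below 0.15 rad).
3. the pin has come out of the far side of the go gap (axis more than 29 mm beyond the gauge's middle), still low (x of pin in the frame of go_gauge between 0.029 and 0.09 m and y of pin in the frame of go_gauge between -0.02 and 0.02 m and z of pin in the frame of go_gauge between 0.008 and 0.03 m and angle between pin's own z axis and vertical below 0.15 rad).
4. the pin is pressed into the no-go mouth with more than 6 N for 0.5 s, upright, centred and low, and stopped there (contact force between pin and nogo_gauge above 6 N and x of pin in the frame of nogo_gauge between -0.035 and 0.012 m and y of pin in the frame of nogo_gauge between -0.003 and 0.003 m and z of pin in the frame of nogo_gauge between 0.008 and 0.03 m and angle between pin's own z axis and vertical below 0.15 rad), for 0.5 s.
At the end, for the whole second after the job is handed in: the pin stands released and at rest in hole 1 of the stand: foot within 5 mm of the hole's axis and at least 22 mm deep, upright within 0.12 rad (horizontal distance between pin and stand_hole1 below 0.005 m and z of pin in the frame of stand_hole1 below -0.022 m and angle between pin's own z axis and vertical below 0.12 rad and linear speed of pin below 0.01 m/s); the robot touches nothing.
It fails at once if the pin pushes on the go gauge with more than 14 N (contact force between pin and go_gauge above 14 N).
It fails at once if the pin pushes on the no-go gauge with more than 20 N (contact force between pin and nogo_gauge above 20 N).
It fails at once if a bystander (calipers) is moved more than 20 mm (distance of calipers from where it was at the start of the episode above 0.02 m).
It fails at once if a bystander (cork) is moved more than 20 mm (distance of cork from where it was at the start of the episode above 0.02 m).
It fails at once if a bystander (mallet) is moved more than 20 mm (distance of mallet from where it was at the start of the episode above 0.02 m).
It also fails if it takes over 72 s, if anything falls off the work surface, if the arm or the gripper's body presses on something with over 40 N, if the wrist force passes 120 N, or if a joint passes its speed limit or range.

## Working session

There is one attempt and no reset: what is moved stays moved. The work goes in short steps, Python scripts to look and compute and a shell command to move; the robot and the scene stay as the last step left them, time stands still between calls to the robot, and variables do not carry over. Pictures are saved under pics/ and viewed, about 8 in all and at most 12, crops included, and the job is handed in when it is done.

```bash
mkdir -p pics; ls; python3 - <<'E'
from cell import *
import cv2,numpy as np
s=read_state(); print(s)
P={}
for n in("side","top"):
    p=grab_frame(n);P[n]=p
    cv2.imwrite(f"pics/{n}0.png",p["img"])
    print(n,p["vertical_fov"],p["cx"],p["cy"],np.round(p["R"],3).tolist(),np.round(p["t"],1).tolist())
    for t in["pin","go_gauge","go_exit","nogo_gauge","nogo_mid","stand","stand_hole0","stand_hole1","calipers","cork","mallet"]:
        print(t,[(np.round(d["xyz"]).tolist(),round(d["score"],2)) for d in pinpoint(t,p)[:5]])
E
```

```text
pics
{'time_s': 0.0, 'qpos': array([ 1.21048773,  0.59209568,  0.04827376,  1.60989092, -0.03329015,
        0.94271213, -0.03370067]), 'qvel': array([ 0.00098893, -0.00174583, -0.00028535, -0.00113863, -0.0002899 ,
       -0.00103403, -0.00075077]), 'tau': array([-7.69121416e-04, -5.48689234e+01,  1.54646046e+00, -1.98123479e+01,
        9.40909755e-03,  8.77986808e-03, -4.71750468e-06]), 'position': array([ 190.99067839, -698.66403616,  302.73130972]), 'eef_rot': array([ 0.09393757, -0.0942393 ,  0.70161838, -0.70001881]), 'contact_force': array([ 0.4932409 ,  0.12115177, -0.24683345]), 'ft_torque': array([-0.03550938, -0.0462706 ,  0.004751  ]), 'width': 1.0033796490956872}
side 51.02554076043938 315.9487014875949 238.30894143693584 [[-0.911, -0.412, 0.013], [-0.237, 0.498, -0.834], [0.337, -0.763, -0.551]] [438.4, 283.2, 639.3]
pin [([621.0, -244.0, 5.0], 0.67)]
go_gauge [([511.0, -330.0, -3.0], 0.59), ([621.0, -243.0, 6.0], 0.52), ([494.0, -106.0, 1.0], 0.36)]
go_exit [([528.0, -338.0, 14.0], 0.63), ([630.0, -215.0, -1.0], 0.56)]
nogo_gauge [([491.0, -107.0, -3.0], 0.9)]
nogo_mi
[... 817 characters left out ...]
-339.0, 14.0], 0.56), ([626.0, -243.0, 7.0], 0.47)]
nogo_gauge [([493.0, -102.0, -6.0], 0.65)]
nogo_mid [([494.0, -112.0, 12.0], 0.79)]
stand [([637.0, -65.0, 2.0], 0.87), ([355.0, 6.0, -2.0], 0.85), ([631.0, -218.0, 2.0], 0.76), ([762.0, -36.0, -1.0], 0.33)]
stand_hole0 [([630.0, -85.0, 25.0], 0.96), ([351.0, -11.0, 24.0], 0.72), ([354.0, 29.0, 26.0], 0.7), ([624.0, -245.0, 36.0], 0.64), ([633.0, -184.0, 35.0], 0.63)]
stand_hole1 [([630.0, -85.0, 25.0], 0.96), ([351.0, -11.0, 24.0], 0.72), ([354.0, 29.0, 26.0], 0.7), ([624.0, -245.0, 36.0], 0.64), ([633.0, -184.0, 35.0], 0.63)]
calipers [([372.0, -226.0, 2.0], 0.82)]
cork [([765.0, -32.0, -1.0], 0.78)]
mallet [([643.0, -442.0, -5.0], 0.75)]
```

View pics/top0.png

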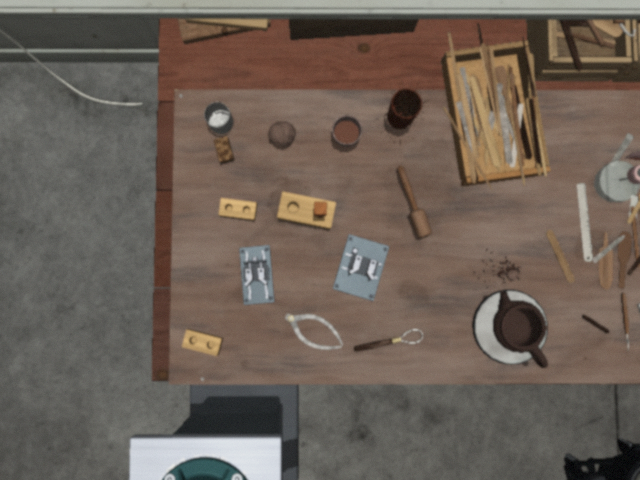

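View pics/side0.png

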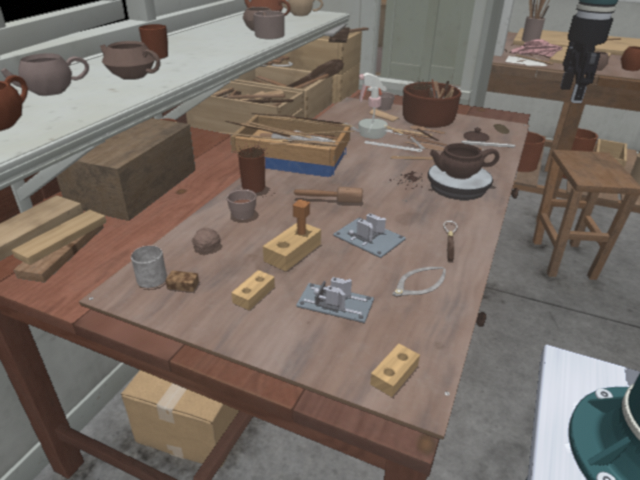

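```bash
cat > h.py <<'E'
from cell import *
import cv2,numpy as np
def K(p):
    f=240/np.tan(np.radians(p["vertical_fov"])/2); return np.array([[f,0,p["cx"]],[0,f,p["cy"]],[0,0,1]])
def H(p,z): # plane (x,y)->pixel
    R=np.array(p["R"]);t=np.array(p["t"]); return K(p)@np.c_[R[:,0],R[:,1],R[:,2]*z+t]
def world(p,uv,z): return cv2.perspectiveTransform(np.float64(uv).reshape(-1,1,2),np.linalg.inv(H(p,z)))[:,0]
def pix(p,X):
    c=np.atleast_2d(X)@np.array(p["R"]).T+p["t"]; c=c@K(p).T; return c[:,:2]/c[:,2:]
def warp(p,c,z,half=75,n=300):
    s=2*half/n # panel: right=-y, down=-x
    A=np.array([[0,-s,c[0]+half],[-s,0,c[1]+half],[0,0,1]])
    return cv2.warpPerspective(p["img"],H(p,z)@A,(n,n),flags=cv2.INTER_CUBIC|cv2.WARP_INVERSE_MAP)
def rect(w):
    (c,(a,b),ang)=cv2.minAreaRect(np.float32(w)); q=cv2.boxPoints((c,(a,b),ang))
    e=q[1]-q[0];f=q[2]-q[1]; L=e if np.hypot(*e)>np.hypot(*f) else f
    return np.round(c,1),np.round(sorted((a,b)),1),round(np.degrees(np.arctan2(L[1],L[0]))%180,1)
E
python3 - <<'E'
from h import *
T=grab_frame("top");S=grab_frame("side")
for n,p in(("top",T),("side",S)):
  for t,z in(("go_gauge",6),("nogo_gauge",6),("stand",36),("pin",93),("mallet",20),("calipers",5)):
    for d in regions_of(t,p)[:3]:
        m=d["mask"].astype(np.uint8); cs=max(cv2.findContours(m,0,2)[0],key=len)
        print(n,t,round(d["score"],2),*rect(world(p,cs.reshape(-1,2),z)))
g=(512,-330);n=(494,-107)
rows=[np.hstack([warp(p,c,42) for c in(g,n)]) for p in(T,S)]
cv2.imwrite("pics/w1.png",np.vstack(rows))
E
```

```text
top go_gauge 0.78 [ 511.  -330.6] [ 92.6 124.2] 163.3
top nogo_gauge 0.66 [ 493.9 -107.2] [ 68.1 126.4] 5.2
top stand 0.83 [ 630.5 -213.8] [ 61.4 115. ] 79.1
top stand 0.75 [632.6 -68.7] [44.2 81.5] 83.3
top stand 0.67 [355.5   2.2] [40.2 78.8] 76.1
top pin 0.52 [ 624.7 -242.9] [26.2 34.5] 180.0
top mallet 0.91 [ 653.1 -443. ] [ 36.2 164. ] 17.6
top calipers 0.58 [ 373.8 -220.3] [ 67.4 103.3] 87.5
side go_gauge 0.76 [ 504.7 -342.1] [129.2 134.1] 71.8
side nogo_gauge 0.56 [ 493.  -119.4] [106.5 125.9] 4.7
side stand 0.98 [618.1 -40.7] [53.1 94.4] 83.1
side stand 0.85 [ 619.5 -192. ] [ 86.3 149.1] 79.7
side stand 0.72 [346.   27.9] [44.5 93.9] 76.6
side pin 0.97 [ 609.  -207.4] [ 29.4 117.4] 115.1
side mallet 0.93 [ 645.3 -432.4] [ 68.3 156.1] 25.7
side calipers 0.96 [ 373.6 -222. ] [ 66.1 130.5] 59.1
```

View pics/w1.png

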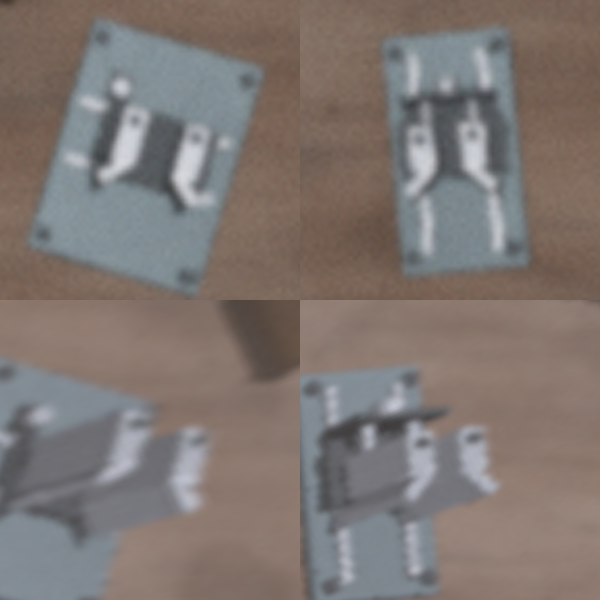

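```bash
cat >> h.py <<'E'
def warpf(p,c,yaw,z,half=50,n=400):
    # panel: right=+x of frame, down=-y of frame
    s=2*half/n; a=np.radians(yaw); C,Sn=np.cos(a),np.sin(a)
    B=np.array([[s,0,-half],[0,-s,half],[0,0,1]]); A=np.array([[C,-Sn,c[0]],[Sn,C,c[1]],[0,0,1]])
    return cv2.warpPerspective(p["img"],H(p,z)@A@B,(n,n),flags=cv2.INTER_CUBIC|cv2.WARP_INVERSE_MAP)
E
python3 - <<'E'
from h import *
from scipy.spatial.transform import Rotation as Ro
q=read_state()["eef_rot"];print(np.round(Ro.from_quat(q[[1,2,3,0]]).as_matrix(),3).tolist())
T=grab_frame("top");S=grab_frame("side")
G=warpf(T,(511,-330.6),-16.7,42);N=warpf(T,(493.9,-107.2),5.2,42)
W=warpf(T,(630.5,-213.8),-10.9,36,75,300);P=warpf(T,(625,-243),0,101,25,300)
Gs=cv2.resize(G,(300,300));Ns=cv2.resize(N,(300,300))
cv2.imwrite("pics/w2.png",np.vstack([np.hstack([Gs,Ns]),np.hstack([W,P])]))
for nm,im,a,b in(("go",G,200,276),("no",N,170,270)):
    g=im[:,a:b].mean((1,2)); 
    print(nm,[(round(50-i*.25,1),int(g[i])) for i in range(80,321,6)])
n=N[100:300].mean(2)
for y in (-20,-12,12,20): r=int((50-y)/.25); print(y,[(i*.25-50,int(N[r-8:r+8,i].mean())) for i in range(60,340,10)])
for nm,p in(("T",T),("S",S)):
  for t in("stand_hole1","stand_hole0","pin"):
    print(nm,t,[(np.round(d["xyz"],1).tolist(),round(d["score"],2)) for d in pinpoint(t,p) if abs(d["xyz"][0]-630)<30 and d["xyz"][1]<-150])
E
```

```text
[[-0.965, -0.0, 0.264], [-0.264, 0.0, -0.965], [0.0, -1.0, -0.0]]
go [(30.0, 137), (28.5, 120), (27.0, 102), (25.5, 90), (24.0, 83), (22.5, 84), (21.0, 94), (19.5, 122), (18.0, 157), (16.5, 182), (15.0, 189), (13.5, 185), (12.0, 183), (10.5, 187), (9.0, 186), (7.5, 172), (6.0, 144), (4.5, 114), (3.0, 97), (1.5, 91), (0.0, 91), (-1.5, 92), (-3.0, 91), (-4.5, 91), (-6.0, 90), (-7.5, 88), (-9.0, 85), (-10.5, 89), (-12.0, 112), (-13.5, 147), (-15.0, 174), (-16.5, 183), (-18.0, 183), (-19.5, 182), (-21.0, 184), (-22.5, 184), (-24.0, 174), (-25.5, 150), (-27.0, 124), (-28.5, 114), (-30.0, 124)]
no [(30.0, 105), (28.5, 110), (27.0, 112), (25.5, 107), (24.0, 102), (22.5, 112), (21.0, 133), (19.5, 155), (18.0, 167), (16.5, 166), (15.0, 166), (13.5, 170), (12.0, 176), (10.5, 172), (9.0, 152), (7.5, 119), (6.0, 92), (4.5, 82), (3.0, 84), (1.5, 85), (0.0, 87), (-1.5, 90), (-3.0, 100), (-4.5, 122), (-6.0, 149), (-7.5, 167), (-9.0, 173), (-10.5, 174), (-12.0, 175), (-13.5, 178), (-15.0, 174), (-16.5, 157), (-18.0, 128), (-19.5, 99), (-21.0, 85), (-22.5, 86), (-24.0, 90), (-25.5, 93), (-27.0, 99), 
[... 1253 characters left out ...]
84), (-15.0, 181), (-12.5, 149), (-10.0, 131), (-7.5, 146), (-5.0, 160), (-2.5, 165), (0.0, 169), (2.5, 163), (5.0, 149), (7.5, 139), (10.0, 142), (12.5, 132), (15.0, 103), (17.5, 96), (20.0, 96), (22.5, 88), (25.0, 79), (27.5, 100), (30.0, 131), (32.5, 147)]
T stand_hole1 [([624.1, -245.8, 38.1], 0.95), ([634.6, -187.6, 35.9], 0.72)]
T stand_hole0 [([624.1, -245.8, 38.1], 0.95), ([634.6, -187.6, 35.9], 0.72)]
T pin [([634.6, -210.8, -2.6], 0.69), ([626.3, -243.3, 9.3], 0.66)]
S stand_hole1 [([638.3, -188.0, 33.5], 0.9), ([624.0, -246.4, 39.1], 0.71)]
S stand_hole0 [([638.3, -188.0, 33.5], 0.9), ([624.0, -246.4, 39.1], 0.71)]
S pin [([622.2, -245.0, 3.5], 0.8), ([621.9, -245.3, 36.5], 0.19)]
```

View pics/w2.png

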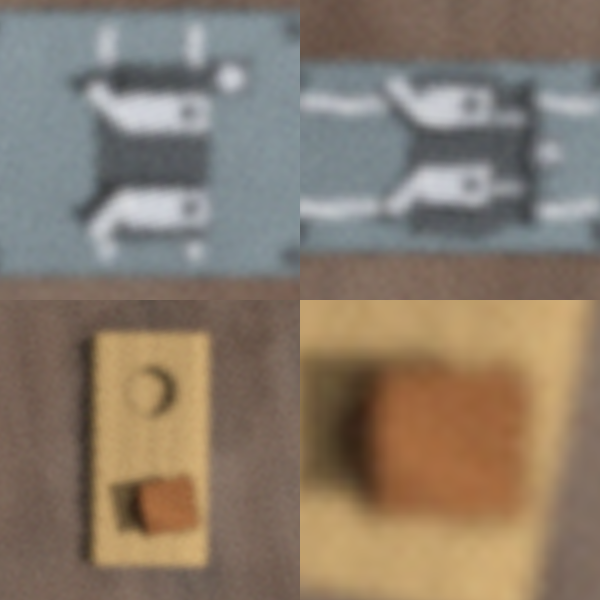

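The top view shows the large stand with the pin near (320,209) px and the go gauge at (361,266). The no-go gauge is at (256,274). In the crops both mouths face world -x. The go gap sits about 3 mm to the -y side of its base, the no-go carriage is about mid-way, and the pin head is at yaw ≈0. Moving in now, above the pin.

```bash
R='{"dp":[36,38,0],"turn":6.25,"grip":1}'; python3 -m handwheel '[{"dp":[36,38,0],"turn":6.25,"grip":1},{"dp":[36,38,0],"turn":6.25,"grip":1},{"dp":[36,38,0],"turn":6.25,"grip":1},{"dp":[36,38,0],"turn":6.25,"grip":1},{"dp":[36,38,0],"turn":6.25,"grip":1},{"dp":[36,38,0],"turn":6.25,"grip":1},{"dp":[36,38,0],"turn":6.25,"grip":1},{"dp":[36,38,0],"turn":6.25,"grip":1},{"dp":[36,38,0],"turn":6.25,"grip":1},{"dp":[36,38,0],"turn":6.25,"grip":1},{"dp":[36,38,0],"turn":6.25,"grip":1},{"dp":[36,38,0],"turn":6.25,"grip":1}]' 120
```

```text
time_s: 3.5
position: [605.0, -262.4, 304.2]
eef_rot: [-0.502, 0.502, -0.497, 0.498]
contact_force: [-0.5, -0.4, -0.3]
width: 0.999
```

```bash
python3 -m handwheel '[{"dp":[2,1,-30],"turn":0,"grip":1},{"dp":[0,0,-30],"turn":0,"grip":1},{"dp":[0,0,-20],"turn":0,"grip":1},{"dp":[0,0,0],"turn":0,"grip":1},{"dp":[0,0,0],"turn":0,"grip":1},{"dp":[0,0,0],"turn":0,"grip":1}]'; python3 - <<'E'
from h import *
S=grab_frame("side")
cv2.imwrite("pics/s2.png",cv2.resize(S["img"][120:300,200:440],None,fx=3,fy=3,interpolation=2))
E
```

```text
time_s: 4.1
position: [606.7, -263.2, 225.5]
eef_rot: [0.502, -0.501, 0.498, -0.5]
contact_force: [-0.1, 0.1, 0.3]
width: 1.002
```

View pics/s2.png

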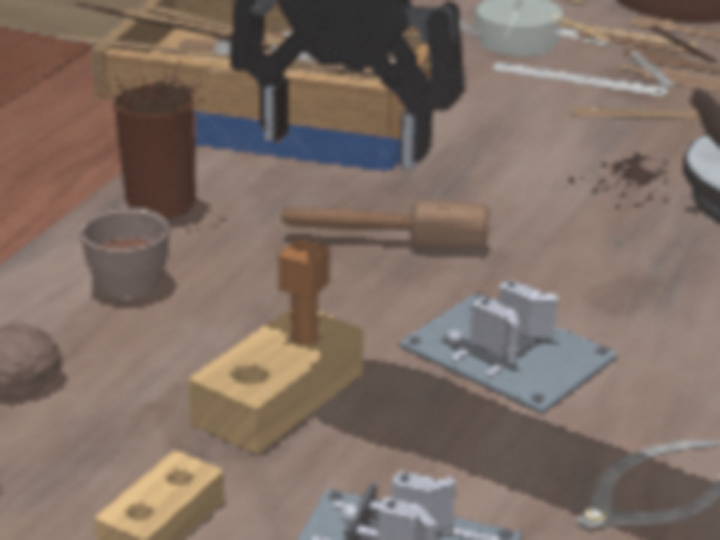

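The fingers open along x as planned, and the rows at the start were clipped. Correcting xy, then lowering onto the head.

```bash
python3 -m handwheel '[{"dp":[9,10.5,0],"turn":0,"grip":1},{"dp":[9.3,10.7,0],"turn":0,"grip":1},{"dp":[0,0,-15],"turn":0,"grip":1},{"dp":[0,0,-10],"turn":0,"grip":1},{"dp":[0,0,0],"turn":0,"grip":1},{"dp":[0,0,0],"turn":0,"grip":1}]'; python3 - <<'E'
from h import *
s=read_state();print(s["position"])
S=grab_frame("side");T=grab_frame("top")
x=s["position"]; 
print("grasp axis at z101, z87 in side", pix(S,[[x[0],x[1],101],[x[0],x[1],73]]))
for n,p in(("T",T),("S",S)):
  print(n,[(np.round(d["xyz"],1).tolist(),round(d["score"],2)) for d in search_frame("pin",p)])
m=[d["mask"] for d in regions_of("pin",S)]
if m:
  ys,xs=np.nonzero(m[0]); print("mask rows",ys.min(),ys.max(),"cols",xs.min(),xs.max())
  q=[(r,xs[ys==r].min(),xs[ys==r].max()) for r in range(ys.min(),ys.max()+1,3)];print([tuple(map(int,a)) for a in q])
for xy in((625,-242),(625,-245)): print(xy,np.round(pix(S,[[*xy,101],[*xy,73],[*xy,40]]),1).tolist())
E
```

```text
time_s: 4.75
position: [623.2, -242.1, 197.8]
eef_rot: [-0.501, 0.502, -0.5, 0.498]
contact_force: [0.6, -0.2, 0.3]
width: 0.999
[ 623.20764303 -242.05471184  197.76100616]
grasp axis at z101, z87 in side [[301.36346083 202.75316722]
 [301.41206145 215.12224587]]
T [([764.6, -35.1, 24.0], 0.59)]
S [([617.0, -235.6, 81.4], 0.68)]
mask rows 200 235 cols 292 309
[(200, 297, 300), (203, 294, 308), (206, 292, 308), (209, 292, 308), (212, 292, 308), (215, 293, 307), (218, 297, 305), (221, 297, 305), (224, 297, 305), (227, 297, 305), (230, 297, 305), (233, 297, 305)]
(625, -242) [[300.5, 202.6], [300.6, 214.9], [300.7, 229.0]]
(625, -245) [[301.2, 201.9], [301.2, 214.2], [301.3, 228.3]]
```

```bash
python3 -m handwheel '[{"dp":[1,0,-20],"turn":0,"grip":1},{"dp":[0.5,0,-20],"turn":0,"grip":1},{"dp":[0,0,-18],"turn":0,"grip":1},{"dp":[0,0,0],"turn":0,"grip":1},{"dp":[0,0,0],"turn":0,"grip":-1},{"dp":[0,0,0],"turn":0,"grip":-1},{"dp":[0,0,0],"turn":0,"grip":-1},{"dp":[0,0,0],"turn":0,"grip":-1},{"dp":[0,0,0],"turn":0,"grip":-1},{"dp":[0,0,0],"turn":0,"grip":-1},{"dp":[0,0,0],"turn":0,"grip":-1},{"dp":[0,0,0],"turn":0,"grip":-1}]' 120
```

```text
time_s: 6.2
position: [626.1, -241.9, 142.0]
eef_rot: [0.501, -0.501, 0.498, -0.499]
contact_force: [-1.5, 0.6, 5.3]
width: 0.283
```

```bash
python3 -m handwheel '[{"dp":[0,0,10],"turn":0,"grip":-1},{"dp":[0,0,15],"turn":0,"grip":-1},{"dp":[0,0,20],"turn":0,"grip":-1},{"dp":[0,0,15],"turn":0,"grip":-1},{"dp":[0,0,0],"turn":0,"grip":-1},{"dp":[0,0,0],"turn":0,"grip":-1},{"dp":[0,0,0],"turn":0,"grip":-1}]'; python3 - <<'E'
from h import *
s=read_state();print(s["position"],s["contact_force"])
S=grab_frame("side");T=grab_frame("top")
x=s["position"]; o=x[2]-202
m=[d["mask"] for d in regions_of("pin",S)]
ys,xs=np.nonzero(m[0]); print([(int(r),int(xs[ys==r].min()),int(xs[ys==r].max())) for r in range(ys.min(),ys.max()+1,2)])
f=x[2]-142+8
print("pred foot,shoulder,top",np.round(pix(S,[[x[0],x[1],f],[x[0],x[1],f+65],[x[0],x[1],f+93]]),1).tolist())
cv2.imwrite("pics/s3.png",cv2.resize(S["img"][140:290,220:420],None,fx=4,fy=4,interpolation=2))
E
```

```text
time_s: 6.9
position: [624.9, -241.5, 200.2]
eef_rot: [-0.501, 0.502, -0.499, 0.498]
contact_force: [-0.2, -0.2, -0.9]
width: 0.285
[ 624.94519643 -241.49560973  200.15246091] [-0.17961151 -0.24383489 -0.94633586]
[(174, 297, 302), (176, 294, 303), (178, 293, 303), (180, 292, 303), (182, 292, 303), (184, 292, 303), (186, 292, 303), (188, 292, 303), (190, 293, 304), (192, 294, 304), (194, 295, 305), (196, 295, 306), (198, 295, 306), (200, 296, 306), (202, 296, 306), (204, 296, 306), (206, 296, 306), (208, 296, 306), (210, 296, 306), (212, 296, 306), (214, 296, 305), (216, 297, 305), (218, 298, 304), (220, 301, 301)]
pred foot,shoulder,top [[300.5, 218.0], [300.4, 188.9], [300.3, 175.7]]
```

View pics/s3.png

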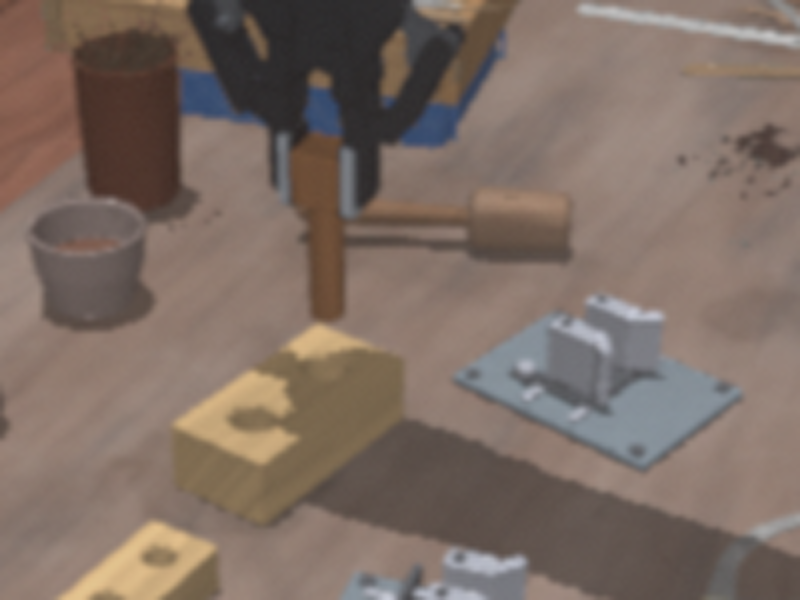

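Pin gripped and upright, with its foot where predicted. Moving to the front of the go gauge mouth.

```bash
python3 -m handwheel '[{"dp":[-26,-12,0],"turn":0,"grip":-1},{"dp":[-36,-17,0],"turn":0,"grip":-1},{"dp":[-36,-17,0],"turn":0,"grip":-1},{"dp":[-36,-17,0],"turn":0,"grip":-1},{"dp":[-29,-15.5,0],"turn":0,"grip":-1},{"dp":[0,0,-10],"turn":0,"grip":-1},{"dp":[0,0,-20],"turn":0,"grip":-1},{"dp":[0,0,-15],"turn":0,"grip":-1},{"dp":[0,0,0],"turn":0,"grip":-1},{"dp":[0,0,0],"turn":0,"grip":-1},{"dp":[0,0,0],"turn":0,"grip":-1}]'; cat >> h.py <<'E'
def gf(c,yaw,x):
    a=np.radians(yaw);d=np.array(x[:2])-c;return np.round([d@[np.cos(a),np.sin(a)],d@[-np.sin(a),np.cos(a)]],2)
GO=(np.array([509.9,-334.1]),-16.7); NO=(np.array([493.8,-105.7]),5.2)
E
python3 - <<'E'
from h import *
s=read_state();x=s["position"];print(x,s["contact_force"],"gauge",gf(*GO,x))
S=grab_frame("side");T=grab_frame("top")
f=x[2]-134
print("pred foot,shoulder",np.round(pix(S,[[x[0],x[1],f],[x[0],x[1],f+65]]),1).tolist())
a=np.radians(-16.7);u=np.array([np.cos(a),np.sin(a)]);v=np.array([-u[1],u[0]])
# predicted jaw-top inner edges in side view
pts=[[*(GO[0]+u*i+v*j),42] for i,j in((-8,10),(20,10),(-8,-10),(20,-10),(-21,22.5),(-21,-22.5))]
q=pix(S,pts);print(np.round(q,1).tolist())
im=S["img"].copy();im=im[170:270,280:413];im=cv2.resize(im,None,fx=6,fy=6,interpolation=2)
for p in q: cv2.circle(im,tuple(int(k) for k in (p-[280,170]+.5)*6),3,(0,0,255),1)
for p in pix(S,[[x[0],x[1],f],[x[0],x[1],f+60]]): cv2.circle(im,tuple(int(k) for k in (p-[280,170]+.5)*6),3,(0,255,0),1)
cv2.imwrite("pics/s4.png",im)
E
```

```text
time_s: 8.15
position: [463.4, -320.0, 156.4]
eef_rot: [0.502, -0.501, 0.498, -0.499]
contact_force: [0.9, -0.2, -0.6]
width: 0.289
[ 463.4444709  -319.96333892  156.36617974] [ 0.94443539 -0.16528238 -0.63214048] gauge [-48.56   0.19]
pred foot,shoulder [[388.5, 236.1], [391.6, 208.5]]
[[370.3, 222.7], [359.3, 218.0], [375.9, 219.0], [365.0, 214.4], [371.9, 227.4], [384.5, 218.9]]
```

View pics/s4.png

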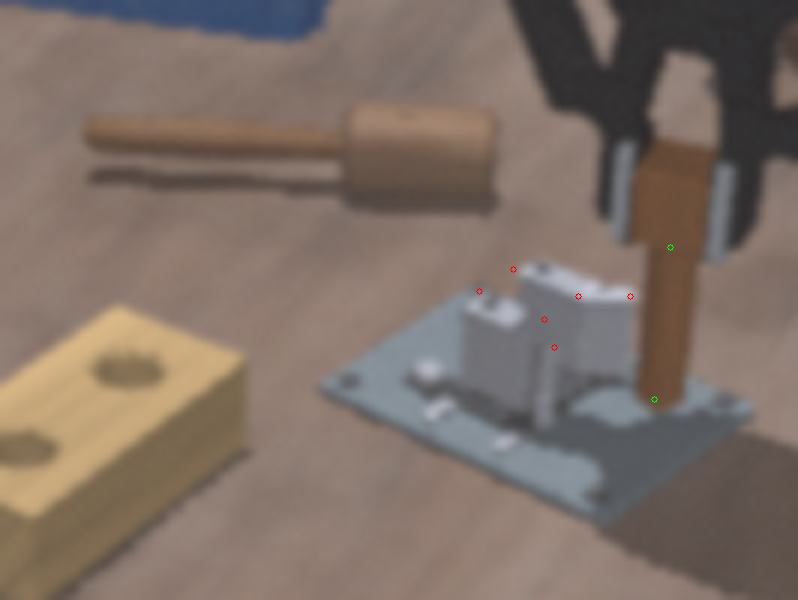

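The held pin and the jaws line up in the side view: both are shifted by the same ~1 px of camera error, with the shaft foot at about (660,400) in the crop and the far jaw edge at (580,297). Advancing into the flare.

```bash
cat > st.py <<'E'
from h import *
import sys
g=GO if sys.argv[1]=="go" else NO
s=read_state();print(s["position"].round(1),"gauge",gf(*g,s["position"]),"F in gauge",gf(np.zeros(2),g[1],s["contact_force"]),s["contact_force"].round(1),"torque",s["ft_torque"].round(2))
E
python3 -m handwheel '[{"dp":[4.8,-1.4,0],"turn":0,"grip":-1},{"dp":[4.8,-1.5,0],"turn":0,"grip":-1},{"dp":[4.8,-1.4,0],"turn":0,"grip":-1},{"dp":[4.8,-1.5,0],"turn":0,"grip":-1},{"dp":[4.8,-1.4,0],"turn":0,"grip":-1},{"dp":[0,0,0],"turn":0,"grip":-1},{"dp":[0,0,0],"turn":0,"grip":-1},{"dp":[0,0,0],"turn":0,"grip":-1}]'; python3 st.py go
```

```text
time_s: 9.05
position: [486.2, -327.2, 155.8]
eef_rot: [-0.501, 0.501, -0.499, 0.499]
contact_force: [-0.3, 0.4, -0.8]
width: 0.286
[ 486.2 -327.2  155.8] gauge [-24.65  -0.18] F in gauge [-0.44  0.28] [-0.3  0.4 -0.8] torque [ 0.01 -0.   -0.02]
```

```bash
python3 -m handwheel '[{"dp":[1.9,-0.6,0],"turn":0,"grip":-1},{"dp":[1.9,-0.6,0],"turn":0,"grip":-1},{"dp":[1.9,-0.5,0],"turn":0,"grip":-1},{"dp":[0,0,0],"turn":0,"grip":-1},{"dp":[0,0,0],"turn":0,"grip":-1}]'; python3 st.py go
```

```text
time_s: 9.55
position: [492.4, -329.0, 155.9]
eef_rot: [-0.501, 0.501, -0.499, 0.499]
contact_force: [-0.2, 0.9, -0.7]
width: 0.286
[ 492.4 -329.   155.9] gauge [-18.27  -0.13] F in gauge [-0.45  0.8 ] [-0.2  0.9 -0.7] torque [-0.07  0.02 -0.01]
```

```bash
python3 -m handwheel '[{"dp":[1.9,-0.6,0],"turn":0,"grip":-1},{"dp":[1.9,-0.5,0],"turn":0,"grip":-1},{"dp":[1,-0.3,0],"turn":0,"grip":-1},{"dp":[1,-0.3,0],"turn":0,"grip":-1},{"dp":[0,0,0],"turn":0,"grip":-1},{"dp":[0,0,0],"turn":0,"grip":-1}]'; python3 st.py go
```

```text
time_s: 10.15
position: [498.1, -330.6, 155.9]
eef_rot: [-0.501, 0.501, -0.499, 0.499]
contact_force: [0.2, 0.2, -0.5]
width: 0.285
[ 498.1 -330.6  155.9] gauge [-12.32  -0.08] F in gauge [0.17 0.22] [ 0.2  0.2 -0.5] torque [ 0.05  0.03 -0.02]
```

```bash
python3 -m handwheel '[{"dp":[1,-0.3,0],"turn":0,"grip":-1},{"dp":[1,-0.3,0],"turn":0,"grip":-1},{"dp":[0,0,0],"turn":0,"grip":-1},{"dp":[0,0,0],"turn":0,"grip":-1}]'; python3 st.py go
```

```text
time_s: 10.55
position: [500.1, -331.3, 155.9]
eef_rot: [-0.501, 0.501, -0.499, 0.499]
contact_force: [0.3, -0.3, -1.4]
width: 0.284
[ 500.1 -331.3  155.9] gauge [-10.18  -0.11] F in gauge [ 0.39 -0.24] [ 0.3 -0.3 -1.4] torque [ 0.01  0.   -0.03]
```

No contact. Continuing gently.

```bash
python3 -m handwheel '[{"dp":[1,-0.3,0],"turn":0,"grip":-1},{"dp":[1,-0.3,0],"turn":0,"grip":-1},{"dp":[1,-0.3,0],"turn":0,"grip":-1},{"dp":[0,0,0],"turn":0,"grip":-1},{"dp":[0,0,0],"turn":0,"grip":-1}]'; python3 st.py go
```

```text
time_s: 11.05
position: [503.1, -332.2, 155.9]
eef_rot: [-0.501, 0.501, -0.499, 0.499]
contact_force: [0.0, -0.4, -0.4]
width: 0.283
[ 503.1 -332.2  155.9] gauge [-7.06 -0.12] F in gauge [ 0.13 -0.43] [ 0.  -0.4 -0.4] torque [-0.02  0.   -0.01]
```

```bash
python3 -m handwheel '[{"dp":[1.9,-0.6,0],"turn":0,"grip":-1},{"dp":[1.9,-0.6,0],"turn":0,"grip":-1},{"dp":[0,0,0],"turn":0,"grip":-1},{"dp":[0,0,0],"turn":0,"grip":-1}]'; python3 st.py go
```

```text
time_s: 11.45
position: [507.0, -333.4, 155.9]
eef_rot: [0.501, -0.501, 0.499, -0.499]
contact_force: [-0.5, -0.2, -0.7]
width: 0.287
[ 507.  -333.4  155.9] gauge [-2.98 -0.15] F in gauge [-0.39 -0.37] [-0.5 -0.2 -0.7] torque [-0.06 -0.05 -0.01]
```

```bash
python3 -m handwheel '[{"dp":[1.9,-0.5,0],"turn":0,"grip":-1},{"dp":[1.9,-0.6,0],"turn":0,"grip":-1},{"dp":[1.9,-0.5,0],"turn":0,"grip":-1},{"dp":[1.9,-0.6,0],"turn":0,"grip":-1},{"dp":[0,0,0],"turn":0,"grip":-1},{"dp":[0,0,0],"turn":0,"grip":-1}]'; python3 st.py go
```

```text
time_s: 12.05
position: [514.5, -335.6, 155.9]
eef_rot: [-0.501, 0.501, -0.499, 0.499]
contact_force: [-0.0, -0.8, -1.4]
width: 0.287
[ 514.5 -335.6  155.9] gauge [ 4.86 -0.07] F in gauge [ 0.19 -0.75] [-0.  -0.8 -1.4] torque [ 0.02 -0.03 -0.02]
```

```bash
python3 -m handwheel '[{"dp":[1.9,-0.6,0],"turn":0,"grip":-1},{"dp":[1.9,-0.5,0],"turn":0,"grip":-1},{"dp":[1.9,-0.6,0],"turn":0,"grip":-1},{"dp":[1.9,-0.6,0],"turn":0,"grip":-1},{"dp":[0,0,0],"turn":0,"grip":-1},{"dp":[0,0,0],"turn":0,"grip":-1}]'; python3 st.py go
```

```text
time_s: 12.65
position: [522.1, -337.9, 155.9]
eef_rot: [-0.501, 0.501, -0.499, 0.499]
contact_force: [-0.1, 0.1, -0.7]
width: 0.289
[ 522.1 -337.9  155.9] gauge [12.79 -0.09] F in gauge [-0.09  0.12] [-0.1  0.1 -0.7] torque [-0.02 -0.06 -0.03]
```

```bash
python3 -m handwheel '[{"dp":[1.9,-0.6,0],"turn":0,"grip":-1},{"dp":[1.9,-0.5,0],"turn":0,"grip":-1},{"dp":[1.9,-0.6,0],"turn":0,"grip":-1},{"dp":[1.9,-0.6,0],"turn":0,"grip":-1},{"dp":[0,0,0],"turn":0,"grip":-1},{"dp":[0,0,0],"turn":0,"grip":-1}]'; python3 st.py go
```

```text
time_s: 13.25
position: [529.7, -340.2, 155.9]
eef_rot: [-0.501, 0.501, -0.499, 0.499]
contact_force: [-0.2, 0.1, -1.1]
width: 0.287
[ 529.7 -340.2  155.9] gauge [20.75 -0.1 ] F in gauge [-0.21  0.09] [-0.2  0.1 -1.1] torque [ 0.02  0.01 -0.03]
```

```bash
python3 -m handwheel '[{"dp":[3.8,-1.1,0],"turn":0,"grip":-1},{"dp":[3.8,-1.2,0],"turn":0,"grip":-1},{"dp":[3.8,-1.1,0],"turn":0,"grip":-1},{"dp":[3.8,-1.2,0],"turn":0,"grip":-1},{"dp":[4.8,-1.4,0],"turn":0,"grip":-1},{"dp":[0,0,0],"turn":0,"grip":-1},{"dp":[0,0,0],"turn":0,"grip":-1}]'; python3 st.py go
python3 -m handwheel '[{"dp":[0,0,12],"turn":0,"grip":-1},{"dp":[0,0,20],"turn":0,"grip":-1},{"dp":[0,0,13],"turn":0,"grip":-1},{"dp":[-8,18,0],"turn":0,"grip":-1},{"dp":[-15,34,0],"turn":0,"grip":-1},{"dp":[-20,44,0],"turn":0,"grip":-1},{"dp":[-20,44,0],"turn":0,"grip":-1},{"dp":[-20,44,0],"turn":0,"grip":-1},{"dp":[-15,34,0],"turn":0,"grip":-1},{"dp":[-8,18,0],"turn":0,"grip":-1},{"dp":[0,0,0],"turn":0,"grip":-1},{"dp":[0,0,0],"turn":0,"grip":-1}]'; python3 st.py no
```

```text
time_s: 13.95
position: [549.8, -346.1, 155.8]
eef_rot: [-0.501, 0.501, -0.499, 0.499]
contact_force: [0.1, -0.6, -1.2]
width: 0.286
[ 549.8 -346.1  155.8] gauge [41.68 -0.07] F in gauge [ 0.29 -0.53] [ 0.1 -0.6 -1.2] torque [ 0.01 -0.02 -0.06]
time_s: 15.15
position: [444.4, -110.4, 201.7]
eef_rot: [0.502, -0.501, 0.498, -0.499]
contact_force: [0.8, 0.2, -1.0]
width: 0.285
[ 444.4 -110.4  201.7] gauge [-49.59  -0.23] F in gauge [0.79 0.18] [ 0.8  0.2 -1. ] torque [-0.06 -0.02 -0.04]
```

```bash
python3 -m handwheel '[{"dp":[0,0.2,-15],"turn":0,"grip":-1},{"dp":[0,0,-18],"turn":0,"grip":-1},{"dp":[0,0,-13],"turn":0,"grip":-1},{"dp":[0,0,0],"turn":0,"grip":-1},{"dp":[0,0,0],"turn":0,"grip":-1},{"dp":[0,0,0],"turn":0,"grip":-1}]'; python3 st.py no; python3 - <<'E'
from h import *
x=read_state()["position"];S=grab_frame("side");f=x[2]-134
a=np.radians(5.2);u=np.array([np.cos(a),np.sin(a)]);v=np.array([-u[1],u[0]])
pts=[[*(NO[0]+u*i+v*j),42] for i,j in((-8,7),(13,7),(-8,-7),(13,-7),(-20.5,19.5),(-20.5,-19.5))]
o=np.array([280,235]);im=cv2.resize(S["img"][235:335,280:413],None,fx=6,fy=6,interpolation=2)
for P,c in((pts,(0,0,255)),([[x[0],x[1],f],[x[0],x[1],f+60]],(0,255,0))):
  for p in pix(S,P): cv2.circle(im,tuple(int(k) for k in (p-o+.5)*6),3,c,1)
cv2.imwrite("pics/s5.png",im)
E
```

```text
time_s: 15.75
position: [444.5, -110.8, 155.5]
eef_rot: [0.501, -0.501, 0.499, -0.5]
contact_force: [0.0, -0.2, -0.2]
width: 0.286
[ 444.5 -110.8  155.5] gauge [-49.55  -0.57] F in gauge [ 0.03 -0.17] [ 0.  -0.2 -0.2] torque [ 0.05 -0.03 -0.  ]
```

View pics/s5.png

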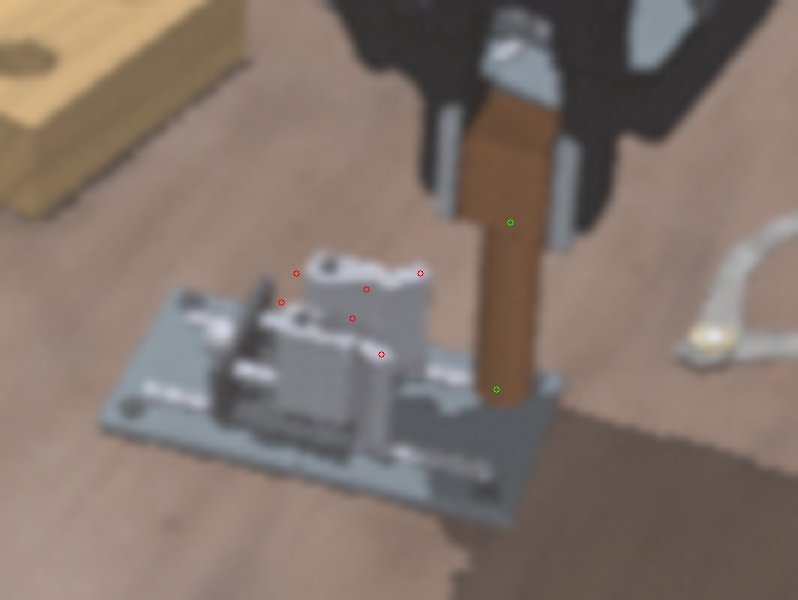

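```bash
python3 -m handwheel '[{"dp":[4.9,0.5,0],"turn":0,"grip":-1},{"dp":[4.9,0.6,0],"turn":0,"grip":-1},{"dp":[4.9,0.5,0],"turn":0,"grip":-1},{"dp":[4.9,0.6,0],"turn":0,"grip":-1},{"dp":[4.9,0.5,0],"turn":0,"grip":-1},{"dp":[3,0.5,0],"turn":0,"grip":-1},{"dp":[0,0,0],"turn":0,"grip":-1},{"dp":[0,0,0],"turn":0,"grip":-1}]'; python3 st.py no
```

```text
time_s: 16.6
position: [471.0, -106.8, 154.8]
eef_rot: [-0.501, 0.501, -0.499, 0.499]
contact_force: [0.4, 0.1, 0.1]
width: 0.288
[ 471.  -106.8  154.8] gauge [-22.8    1.01] F in gauge [0.45 0.06] [0.4 0.1 0.1] torque [0.04 0.02 0.01]
```

```bash
python3 -m handwheel '[{"dp":[1.5,0.2,0],"turn":0,"grip":-1},{"dp":[1.5,0.1,0],"turn":0,"grip":-1},{"dp":[1,0.1,0],"turn":0,"grip":-1},{"dp":[0,0,0],"turn":0,"grip":-1},{"dp":[0,0,0],"turn":0,"grip":-1}]'; python3 st.py no
```

```text
time_s: 17.1
position: [475.2, -106.4, 154.9]
eef_rot: [-0.501, 0.501, -0.499, 0.499]
contact_force: [0.0, 1.4, -0.3]
width: 0.29
[ 475.2 -106.4  154.9] gauge [-18.63   1.  ] F in gauge [0.14 1.42] [ 0.   1.4 -0.3] torque [0.02 0.02 0.  ]
```

```bash
python3 -m handwheel '[{"dp":[0.5,-0.5,0],"turn":0,"grip":-1},{"dp":[1,-0.4,0],"turn":0,"grip":-1},{"dp":[1,0.1,0],"turn":0,"grip":-1},{"dp":[0,0,0],"turn":0,"grip":-1},{"dp":[0,0,0],"turn":0,"grip":-1}]'; python3 st.py no
```

```text
time_s: 17.6
position: [477.7, -107.2, 154.9]
eef_rot: [0.501, -0.501, 0.499, -0.499]
contact_force: [-1.1, -0.3, -1.0]
width: 0.287
[ 477.7 -107.2  154.9] gauge [-1.612e+01 -1.000e-02] F in gauge [-1.09 -0.24] [-1.1 -0.3 -1. ] torque [ 0.03 -0.02 -0.03]
```

```bash
python3 -m handwheel '[{"dp":[0.8,0,0],"turn":0,"grip":-1},{"dp":[0.7,0,0],"turn":0,"grip":-1},{"dp":[0,0,0],"turn":0,"grip":-1},{"dp":[0,0,0],"turn":0,"grip":-1}]'; python3 st.py no
```

```text
time_s: 18.0
position: [479.0, -107.2, 154.9]
eef_rot: [-0.501, 0.501, -0.499, 0.499]
contact_force: [0.1, 0.3, -0.5]
width: 0.293
[ 479.  -107.2  154.9] gauge [-14.87  -0.11] F in gauge [0.16 0.3 ] [ 0.1  0.3 -0.5] torque [ 0.    0.11 -0.02]
```

```bash
python3 -m handwheel '[{"dp":[0.8,0.1,0],"turn":0,"grip":-1},{"dp":[0.7,0.1,0],"turn":0,"grip":-1},{"dp":[0,0,0],"turn":0,"grip":-1},{"dp":[0,0,0],"turn":0,"grip":-1}]'; python3 st.py no
```

```text
time_s: 18.4
position: [479.8, -107.1, 154.8]
eef_rot: [-0.501, 0.502, -0.499, 0.498]
contact_force: [-1.7, -0.6, 1.5]
width: 0.282
[ 479.8 -107.1  154.8] gauge [-14.03  -0.1 ] F in gauge [-1.73 -0.42] [-1.7 -0.6  1.5] torque [-0.01  0.67 -0.01]
```

```bash
python3 -m handwheel '[{"dp":[0.5,0,0],"turn":0,"grip":-1},{"dp":[0.5,0.1,0],"turn":0,"grip":-1},{"dp":[0,0,0],"turn":0,"grip":-1},{"dp":[0,0,0],"turn":0,"grip":-1}]'; python3 st.py no
```

```text
time_s: 18.8
position: [480.6, -107.0, 154.7]
eef_rot: [-0.501, 0.502, -0.499, 0.498]
contact_force: [-4.4, -0.5, 1.4]
width: 0.288
[ 480.6 -107.   154.7] gauge [-13.23  -0.1 ] F in gauge [-4.46 -0.12] [-4.4 -0.5  1.4] torque [-0.04  1.26  0.02]
```

```bash
python3 -m handwheel '[{"dp":[0.5,0,0],"turn":0,"grip":-1},{"dp":[0.5,0.1,0],"turn":0,"grip":-1},{"dp":[0,0,0],"turn":0,"grip":-1},{"dp":[0,0,0],"turn":0,"grip":-1}]'; python3 st.py no
```

```text
time_s: 19.2
position: [481.1, -106.9, 154.7]
eef_rot: [-0.5, 0.502, -0.5, 0.498]
contact_force: [-6.7, -0.0, 2.3]
width: 0.287
[ 481.1 -106.9  154.7] gauge [-12.74  -0.1 ] F in gauge [-6.7   0.58] [-6.7 -0.   2.3] torque [-0.08  1.52  0.  ]
```

```bash
for i in 1 2 3; do python3 -m handwheel '[{"dp":[0,0,0],"turn":0,"grip":-1}]' >/dev/null; python3 st.py no; done
```

```text
[ 481.1 -106.9  154.7] gauge [-12.71  -0.05] F in gauge [-5.22  0.57] [-5.2  0.1  2.1] torque [-0.05  1.54 -0.05]
[ 481.2 -106.9  154.7] gauge [-12.71  -0.09] F in gauge [-6.13  1.  ] [-6.2  0.4  3.1] torque [-0.09  1.54 -0.05]
[ 481.1 -107.   154.7] gauge [-12.73  -0.1 ] F in gauge [-6.11  0.38] [-6.1 -0.2  3. ] torque [-0.06  1.48  0.06]
```

```bash
python3 -m handwheel '[{"dp":[0.5,0,0],"turn":0,"grip":-1},{"dp":[0.5,0,0],"turn":0,"grip":-1},{"dp":[0.3,0.1,0],"turn":0,"grip":-1},{"dp":[0,0,0],"turn":0,"grip":-1},{"dp":[0,0,0],"turn":0,"grip":-1}]'; for i in 1 2 ; do python3 st.py no;python3 -m handwheel '[{"dp":[0,0,0],"turn":0,"grip":-1}]' >/dev/null;  done; python3 st.py no
```

```text
time_s: 20.0
position: [481.7, -106.9, 154.6]
eef_rot: [-0.5, 0.503, -0.5, 0.498]
contact_force: [-6.6, -0.3, 3.4]
width: 0.286
[ 481.7 -106.9  154.6] gauge [-12.19  -0.09] F in gauge [-6.6   0.33] [-6.6 -0.3  3.4] torque [-0.05  1.79 -0.02]
[ 481.7 -106.9  154.6] gauge [-12.19  -0.07] F in gauge [-6.82  0.07] [-6.8 -0.5  3.6] torque [0.   1.85 0.02]
[ 481.7 -106.9  154.6] gauge [-12.21  -0.09] F in gauge [-6.39 -0.14] [-6.4 -0.7  4.7] torque [-0.01  1.78 -0.01]
```

The force rises less than the travel explains, so the pin may be tilting in the grip. Checking with the camera.

```bash
python3 - <<'E'
from h import *
S=grab_frame("side")
x=read_state()["position"];f=x[2]-134
im=cv2.resize(S["img"][225:325,280:413],None,fx=6,fy=6,interpolation=2)
for p in pix(S,[[x[0],x[1],f],[x[0],x[1],f+60],[x[0],x[1],f+93]]): cv2.circle(im,tuple(int(k) for k in (p-[280,225]+.5)*6),3,(0,255,0),1)
cv2.imwrite("pics/s6.png",im)
E
```

```text
(no output)
```

View pics/s6.png

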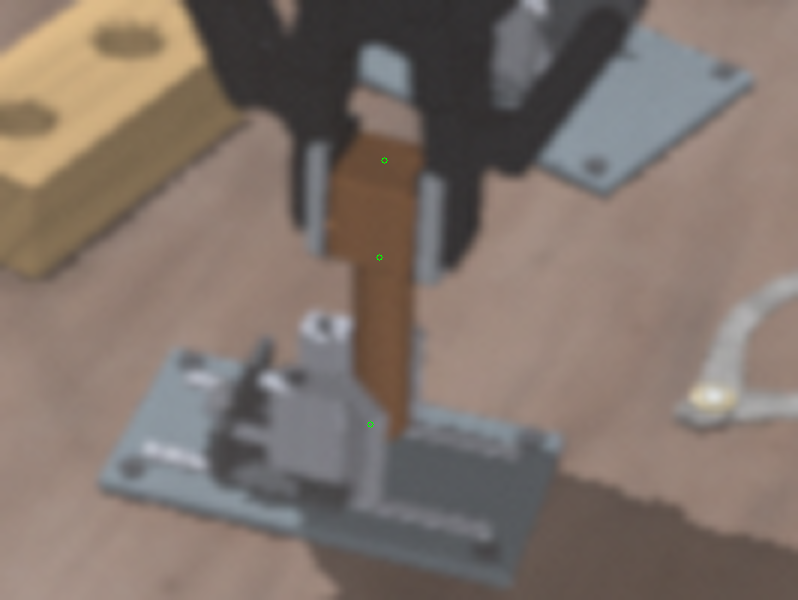

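Only a slight tilt (about 2 mm over the shaft, ~0.04 rad), and the shaft sits in the flare at about (388,400). Pushing a bit more towards 10 N.

```bash
python3 -m handwheel '[{"dp":[0.5,0,0],"turn":0,"grip":-1},{"dp":[0.5,0.1,0],"turn":0,"grip":-1},{"dp":[0,0,0],"turn":0,"grip":-1},{"dp":[0,0,0],"turn":0,"grip":-1}]' 120; python3 st.py no; python3 -m handwheel '[{"dp":[0.5,0,0],"turn":0,"grip":-1},{"dp":[0.5,0.1,0],"turn":0,"grip":-1},{"dp":[0,0,0],"turn":0,"grip":-1},{"dp":[0,0,0],"turn":0,"grip":-1}]' >/dev/null; python3 st.py no
```

```text
time_s: 20.65
position: [482.1, -106.9, 154.5]
eef_rot: [-0.499, 0.503, -0.5, 0.497]
contact_force: [-8.1, -0.6, 5.7]
width: 0.287
[ 482.1 -106.9  154.5] gauge [-11.78  -0.09] F in gauge [-8.14  0.13] [-8.1 -0.6  5.7] torque [-0.01  2.04 -0.01]
[ 482.5 -106.8  154.5] gauge [-11.33  -0.06] F in gauge [-7.64  0.8 ] [-7.7  0.1  5.5] torque [-0.08  2.24 -0.03]
```

```bash
python3 -m handwheel '[{"dp":[0.3,0,0],"turn":0,"grip":-1},{"dp":[0,0,0],"turn":0,"grip":-1},{"dp":[0,0,0],"turn":0,"grip":-1},{"dp":[0,0,0],"turn":0,"grip":-1},{"dp":[0,0,0],"turn":0,"grip":-1},{"dp":[0,0,0],"turn":0,"grip":-1}]'>/dev/null; python3 st.py no;python3 -m handwheel '[{"dp":[0,0,0],"turn":0,"grip":-1},{"dp":[0,0,0],"turn":0,"grip":-1},{"dp":[0,0,0],"turn":0,"grip":-1},{"dp":[0,0,0],"turn":0,"grip":-1},{"dp":[0,0,0],"turn":0,"grip":-1},{"dp":[0,0,0],"turn":0,"grip":-1}]'>/dev/null; python3 st.py no
```

```text
[ 482.6 -106.8  154.5] gauge [-11.23  -0.11] F in gauge [-8.22  0.49] [-8.2 -0.3  7. ] torque [-0.06  2.26 -0.05]
[ 482.6 -106.8  154.5] gauge [-11.22  -0.08] F in gauge [-8.74  1.64] [-8.8  0.8  5.8] torque [-0.06  2.32  0.02]
```

Held about 10 N in total for over a second. Backing out, lifting and checking the pin's tilt.

```bash
python3 -m handwheel '[{"dp":[-1.5,-0.1,0],"turn":0,"grip":-1},{"dp":[-3,-0.3,0],"turn":0,"grip":-1},{"dp":[-6,-0.6,0],"turn":0,"grip":-1},{"dp":[-9,-0.9,0],"turn":0,"grip":-1},{"dp":[-9,-0.9,0],"turn":0,"grip":-1},{"dp":[-9,-0.9,0],"turn":0,"grip":-1},{"dp":[0,0,15],"turn":0,"grip":-1},{"dp":[0,0,20],"turn":0,"grip":-1},{"dp":[0,0,15],"turn":0,"grip":-1},{"dp":[0,0,0],"turn":0,"grip":-1},{"dp":[0,0,0],"turn":0,"grip":-1}]'; python3 -m handwheel '[{"dp":[15,-5,0],"turn":0,"grip":-1},{"dp":[30,-11,0],"turn":0,"grip":-1},{"dp":[40,-15,0],"turn":0,"grip":-1},{"dp":[40,-15,0],"turn":0,"grip":-1},{"dp":[35,-14,0],"turn":0,"grip":-1},{"dp":[25,-10,0],"turn":0,"grip":-1},{"dp":[7,-4,0],"turn":0,"grip":-1},{"dp":[0,0,0],"turn":0,"grip":-1},{"dp":[0,0,0],"turn":0,"grip":-1},{"dp":[0,0,0],"turn":0,"grip":-1}]'; python3 st.py no
```

```text
time_s: 23.35
position: [448.7, -110.3, 204.9]
eef_rot: [0.501, -0.501, 0.498, -0.499]
contact_force: [0.7, 0.9, -0.5]
width: 0.286
time_s: 24.35
position: [639.0, -183.3, 204.3]
eef_rot: [-0.501, 0.502, -0.499, 0.498]
contact_force: [-0.4, 0.3, -1.9]
width: 0.285
[ 639.  -183.3  204.3] gauge [137.53 -90.42] F in gauge [-0.4   0.32] [-0.4  0.3 -1.9] torque [ 0.03  0.03 -0.02]
```

```bash
python3 -m handwheel '[{"dp":[-3,-2.2,-15],"turn":0,"grip":-1},{"dp":[0,0,0],"turn":0,"grip":-1},{"dp":[0,0,0],"turn":0,"grip":-1},{"dp":[0,0,0],"turn":0,"grip":-1}]'; python3 - <<'E'
from h import *
S=grab_frame("side");x=read_state()["position"];f=x[2]-134
m=regions_of("pin",S)[0]["mask"];ys,xs=np.nonzero(m);print([(int(r),xs[ys==r].min()/2+xs[ys==r].max()/2) for r in range(ys.min(),ys.max()+1,3)])
print("pred",np.round(pix(S,[[x[0],x[1],f],[x[0],x[1],f+65],[x[0],x[1],f+93]]),1).tolist())
o=np.array([250,160]);im=cv2.resize(S["img"][160:260,250:383],None,fx=6,fy=6,interpolation=2)
for p in pix(S,[[x[0],x[1],f],[x[0],x[1],f+60]]): cv2.circle(im,tuple(int(k) for k in (p-o+.5)*6),3,(0,255,0),1)
t=np.linspace(0,6.28,24)
for p in pix(S,np.c_[636+11.5*np.cos(t),-185.5+11.5*np.sin(t),36+0*t]): cv2.circle(im,tuple(int(k) for k in (p-o+.5)*6),1,(0,0,255),1)
cv2.imwrite("pics/s7.png",im)
E
```

```text
time_s: 24.75
position: [637.7, -186.3, 189.9]
eef_rot: [0.501, -0.501, 0.499, -0.499]
contact_force: [0.5, -0.4, -0.3]
width: 0.282
[(189, np.float64(279.5)), (192, np.float64(278.5)), (195, np.float64(277.5)), (198, np.float64(277.5)), (201, np.float64(278.0)), (204, np.float64(278.5)), (207, np.float64(278.5)), (210, np.float64(281.0)), (213, np.float64(281.5)), (216, np.float64(282.0)), (219, np.float64(282.5)), (222, np.float64(282.0)), (225, np.float64(282.0)), (228, np.float64(282.0)), (231, np.float64(282.5)), (234, np.float64(282.5))]
pred [[281.9, 234.4], [281.1, 205.0], [280.7, 191.6]]
```

View pics/s7.png

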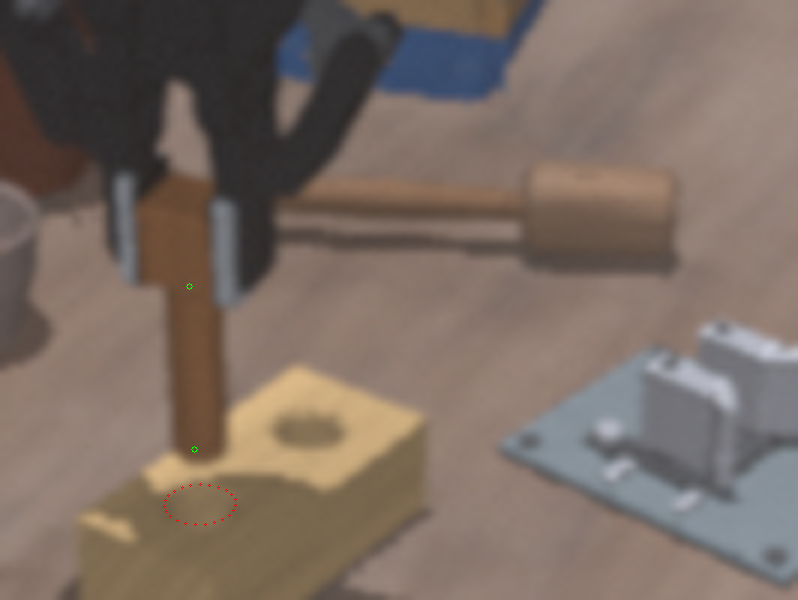

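```bash
python3 -m handwheel '[{"dp":[-1.7,0.8,0],"turn":0,"grip":-1},{"dp":[0,0,-5],"turn":0,"grip":-1},{"dp":[0,0,-8],"turn":0,"grip":-1},{"dp":[0,0,-4],"turn":0,"grip":-1},{"dp":[0,0,-2],"turn":0,"grip":-1},{"dp":[0,0,-2],"turn":0,"grip":-1},{"dp":[0,0,-2],"turn":0,"grip":-1},{"dp":[0,0,0],"turn":0,"grip":-1},{"dp":[0,0,0],"turn":0,"grip":-1}]'; python3 st.py no
```

```text
time_s: 25.75
position: [636.2, -185.6, 167.0]
eef_rot: [0.501, -0.501, 0.499, -0.499]
contact_force: [-0.3, 0.7, 0.0]
width: 0.287
[ 636.2 -185.6  167. ] gauge [134.56 -92.48] F in gauge [-0.24  0.75] [-0.3  0.7  0. ] torque [0.03 0.   0.01]
```

```bash
python3 -m handwheel '[{"dp":[0,0,-2],"turn":0,"grip":-1},{"dp":[0,0,-2],"turn":0,"grip":-1},{"dp":[0,0,-2],"turn":0,"grip":-1},{"dp":[0,0,0],"turn":0,"grip":-1},{"dp":[0,0,0],"turn":0,"grip":-1}]'; python3 st.py no
```

```text
time_s: 26.25
position: [636.0, -185.6, 160.8]
eef_rot: [-0.501, 0.501, -0.499, 0.499]
contact_force: [-0.2, -0.7, -0.9]
width: 0.285
[ 636.  -185.6  160.8] gauge [134.41 -92.43] F in gauge [-0.24 -0.64] [-0.2 -0.7 -0.9] torque [-0.02 -0.03  0.02]
```

```bash
python3 -m handwheel '[{"dp":[0,0,-4],"turn":0,"grip":-1},{"dp":[0,0,-4],"turn":0,"grip":-1},{"dp":[0,0,-4],"turn":0,"grip":-1},{"dp":[0,0,-3],"turn":0,"grip":-1},{"dp":[0,0,-2],"turn":0,"grip":-1},{"dp":[0,0,0],"turn":0,"grip":-1},{"dp":[0,0,0],"turn":0,"grip":-1}]'; python3 st.py no
```

```text
time_s: 26.95
position: [636.1, -185.5, 143.9]
eef_rot: [0.501, -0.501, 0.499, -0.499]
contact_force: [-0.3, 0.1, 0.4]
width: 0.284
[ 636.1 -185.5  143.9] gauge [134.52 -92.42] F in gauge [-0.27  0.15] [-0.3  0.1  0.4] torque [-0.01  0.03  0.03]
```

```bash
python3 -m handwheel '[{"dp":[0,0,-1],"turn":0,"grip":-1},{"dp":[0,0,-0.5],"turn":0,"grip":-1},{"dp":[0,0,0],"turn":0,"grip":-0.2},{"dp":[0,0,0],"turn":0,"grip":-0.2},{"dp":[0,0,0],"turn":0,"grip":1},{"dp":[0,0,0],"turn":0,"grip":1},{"dp":[0,0,0],"turn":0,"grip":1},{"dp":[0,0,0],"turn":0,"grip":1},{"dp":[0,0,0],"turn":0,"grip":1},{"dp":[0,0,0],"turn":0,"grip":1}]'; python3 -m handwheel '[{"dp":[0,0,15],"turn":0,"grip":1},{"dp":[0,0,30],"turn":0,"grip":1},{"dp":[0,0,40],"turn":0,"grip":1},{"dp":[0,0,40],"turn":0,"grip":1},{"dp":[0,-35,20],"turn":0,"grip":1},{"dp":[0,-40,0],"turn":0,"grip":1},{"dp":[0,-40,0],"turn":0,"grip":1},{"dp":[0,-40,0],"turn":0,"grip":1},{"dp":[0,0,0],"turn":0,"grip":1},{"dp":[0,0,0],"turn":0,"grip":1}]'; python3 - <<'E'
from h import *
S=grab_frame("side");T=grab_frame("top")
for n,p in(("T",T),("S",S)):
  print(n,[(np.round(d["xyz"],1).tolist(),round(d["score"],2)) for d in pinpoint("pin",p)][:3])
m=regions_of("pin",S)[0]["mask"];ys,xs=np.nonzero(m);print([(int(r),float(xs[ys==r].min()/2+xs[ys==r].max()/2)) for r in range(ys.min(),ys.max()+1,4)])
print(np.round(pix(S,[[636,-185.5,101],[636,-185.5,73],[636,-185.5,36]]),1).tolist())
a=cv2.resize(S["img"][150:270,230:390],(800,600),interpolation=2);cv2.imwrite("pics/s8.png",a)
E
```

```text
time_s: 27.95
position: [636.1, -185.6, 142.4]
eef_rot: [-0.501, 0.501, -0.499, 0.499]
contact_force: [0.0, -0.8, 0.1]
width: 1.0
time_s: 28.95
position: [635.4, -342.3, 288.1]
eef_rot: [-0.5, 0.5, -0.499, 0.5]
contact_force: [0.8, 0.4, -0.1]
width: 0.995
T [([635.7, -185.6, 9.0], 0.47), ([634.1, -187.9, 33.6], 0.44)]
S [([631.1, -190.6, 6.9], 0.96)]Traceback (most recent call last):
  File "<stdin>", line 5, in <module>
IndexError: list index out of range
```

```bash
python3 - <<'E'
from h import *
S=grab_frame("side")
for d in regions_of("pin",S)[:1]:
  ys,xs=np.nonzero(d["mask"]);print([(int(r),float(xs[ys==r].min()/2+xs[ys==r].max()/2)) for r in range(ys.min(),ys.max()+1,4)])
print(np.round(pix(S,[[636,-185.5,101],[636,-185.5,73],[636,-185.5,36]]),1).tolist())
a=cv2.resize(S["img"][150:270,230:390],(800,600),interpolation=2);cv2.imwrite("pics/s8.png",a)
E
```

```text
[(212, 281.5), (216, 282.5), (220, 282.5), (224, 282.5), (228, 282.0), (232, 283.0), (236, 283.0), (240, 283.0), (244, 282.5)]
[[282.1, 214.7], [282.4, 227.4], [282.9, 243.6]]
```

View pics/s8.png

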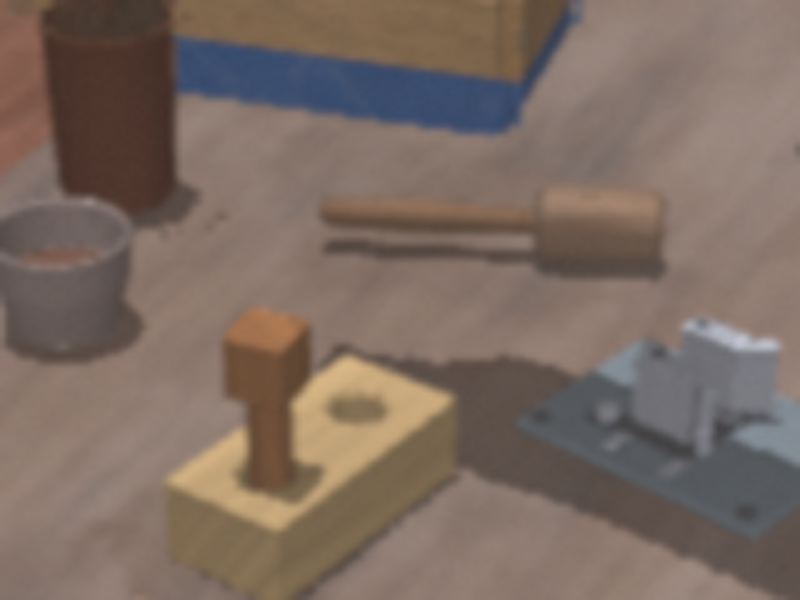

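The pin stands upright in hole 1, with its shaft at about (270,470) in the crop and its top at the height predicted for full depth. The gripper is clear. Handing in.

```bash
python3 -c "
from cell import *
print(job_done())"
```

```text
the job is handed in; nothing more can be done
None
```

I ran the pin through the go gauge, pressed it in the no-go gauge, stood it in hole 1 of the largest stand and released it. I handed the job in at about 29 s on the robot's clock; no verdict is reported.

- **Go gauge:** the pin went from mouth to far side with every force reading below about 1.5 N. Its axis ended near x = +42 mm, with the foot about 21 mm up.
- **No-go gauge:** the jaws stopped the pin near x = -13 mm, centred to about 0.1 mm. I held it for over a second at about 8–9 N along the push, roughly 10 N in total.
- **Tilt in the grip:** while pressed, the pin leaned about 0.04 rad in the fingers. This also produced a 5–7 N upward force. The pin was upright again after backing out.
- **Final checks:** the last side picture shows the pin upright in hole 1, with its top at the height expected for full depth. The gripper is clear of everything and the mallet and cork were never approached.
- **Disagreement:** the top camera's network put the pin's foot at (635.7, -185.6), within 1 mm of my hole position. The side camera's network was about 7 mm off, at (631, -191). I trusted my own projection into the side picture, which agreed to about 1 px.

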